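# Feed a nut block through the jig's guide channel with a push stick

### The arm

A 7-joint arm with a two-finger parallel gripper is mounted at the origin on the work surface. World frame = base frame: x ahead of the robot, y to its left, z up, the work surface at z = 0. Lengths are in mm, angles in rad, forces in N, time in s.
With the tool pointing down it reaches from about 400 to 875 mm from the base axis. Payload 19.3 kg.
Tool frame: the origin (TCP) lies at the very end of the fingers, on their centre line; the grasp point (between the pads) lies 19 mm behind it (grip_point_offset is the z of the grasp point in the tool frame, in mm); z points along the fingers, x is the direction in which the jaws open and shut, and the axes are right-handed (so a half turn about z gives the same grasp; the last joint's range is limited). The gripper opens to 85 mm and grips with 20 to 120 N. Pads are 22 mm wide; open, the fingers measure 114 mm over their backs; the gripper's body (76 mm by 85 mm) begins 54 mm behind the grasp point. The pads swing forward as they close: fully open they stand 13 mm farther back than shut.
Start: joints at [-1.305, 0.521, -0.036, 1.599, 0.021, 1.021, -0.113], TCP at [205.971, 590.077, 231.291] pointing down, gripper open.
Joint ranges: [-2.91, 2.91], [-0.3, 2.13], [-1.5, 1.42], [0.17, 2.43], [-1.26, 4.41], [0.16, 1.93], [-2.52, 2.52]. Speed limits (rad/s): [1.89, 1.89, 2.39, 2.39, 3.01, 3.01, 3.01].

### API

Orientations are given as a 3x3 rotation matrix whose columns are the frame's x, y, z axes.
In Python, from workcell import movep, movel, goto_joints, open_gripper, clamp, wait, inverse_kinematics, read_state, camera, PlanningError, finish_job, grip_point_offset gives the robot as it stands. Calls block until the motion is done:
- movep(position, orientation): joint-space move of the TCP to a pose.
- movel(position, frame=None, max_speed=150, guard=None): straight line of the TCP; frame=None keeps the orientation; max_speed is the mean speed in mm/s. With guard (N) it stops when the force on the tool has changed by that much, and returns True; else False.
- goto_joints(angles): joint-space move.
- open_gripper() and clamp(): open the fingers fully, or close them until they stop; the grip force is fixed at half the most.
- wait(seconds).
- inverse_kinematics(position, orientation): joint angles nearest the present ones, or None.
- read_state(): the state.
- camera(name): name is "side" or "top" or "wrist"; returns a dict with "image" (400x640x3 uint8, blue, green, red), "range_z" (400x640 float32, mm along the optical axis (not along the pixel's ray), 0 where there is no reading), "fx", "fy", "cx", "cy" (pixels), "dist_coeffs" ([k1, k2, p1, p2, k3] as OpenCV has them; the pictures are not rectified), "cam_to_world" (4x4, takes a point from camera to world coordinates). Camera axes: x right, y up, looking along -z (the intrinsics and any distortion apply to the point x, -y, -z); pixel columns grow to the right and rows downward; lengths in mm; the calibration is good to about 2 mm. A picture is of the moment at which its call begins.
A pose or a line that the arm cannot do raises PlanningError and nothing moves.
- finish_job(): hands the job in, once; it reports no verdict.
The state is a dict: "time": time; "qpos": joint angles; "qvel": joint speeds; "joint_efforts": joint torques, N m; "eef_pos": TCP position; "tool_rot": TCP orientation; "ft_force": force on the tool from outside, world axes, zero at the start; "torque": the same for the moment, N m; "finger_gap": finger opening in mm.
Only numpy, scipy, OpenCV 4.12 (cv2) and the standard library are available. Lean on these libraries where they do the work, as an engineer would, in place of code of your own. Each camera call takes 0.05 s, during which the arm holds its last target.

### The job

Pick up the wooden push stick by its upright grip and, touching the steel nut block with nothing but the stick's tip, push the block from the blue jig's deck through the narrow guide channel, past the sprung brass shoe, until it meets the red stop; lean on it there for about a second with roughly 12 N on the stick, not much more, and never ram the stop or the jig. Then draw the stick out, leave the block fully home against the stop, and stand the stick back upright on its grey mat, let go. Leave the collar, the spanner and the jar alone.

Things in the scene. Friction and masses are not known exactly. Their poses are not given: they have to be found in the camera images.
- jig: Fixed jig: blue base plate 280 x 110 x 12 mm; origin under its centre on the table; x = feed direction (infeed to stop), y across, z up. Its top, the deck, is 12 mm above the table. The guide channel runs along x at y = 0 from x = -20 to +130 mm.
- channel_mouth (a point): Middle of the channel's start, at deck height (jig x = -20 mm); axes as the jig's. Channel: 27 mm wide between aluminium rails 14 mm thick, 18.5 mm high; 20 mm further in, 3 mm thick lips begin on both rails (tops 21.5 mm above the deck), leaving a 13 mm slot open from above. Before the mouth a funnel with walls 14 mm high narrows from about 50 mm to 27 mm over 35 mm.
- shoe_nose (a point): Where the brass spring shoe's round nose (radius 20 mm) bears: 98 mm past the mouth, standing 5 mm into the channel from the -y rail, mid-height; given for the shoe at rest. A passing block pushes it aside (1.1 N per mm): a bump of a few newtons, then a steady drag of 2 to 4 N; this is not the stop.
- stop: Red stop, 25 mm wide, 16 mm high, rigidly fixed in the channel 110 to 130 mm past the mouth. Origin on its contact face, at the channel's middle and deck height; axes as the jig's, the face looks to -x. It does not yield: once the block meets it the force climbs steeply, as fast as the arm and the grip on the stick are stiff. It must never take over 13 N.
- block_center (a point): Centre of the loose zinc-grey lightly oiled steel nut block, 40 (x) x 24 (y) x 16 (z) mm, about 120 g, with a dark round hole on top. It starts on the jig's deck before the funnel. Its x axis points roughly along the feed direction at the start.
- stick_grip (a point): Grip point of the wooden push stick (about 90 g): middle of its upright post (34 mm along x, 18 mm across y), 50 mm above the stick's underside; the post's top is 70 mm above the underside. x runs along the blade to the tip, z up. Blade: straight bar 20 mm wide, 10 mm high, from 40 mm behind the post's axis to 150 mm ahead of it.
- stick_tip (a point): Centre of the flat red end face of the stick's blade (20 mm wide, 10 mm high), 150 mm ahead of the grip point along x and 45 mm below it; axes as the grip's. If it also bears down, it presses the block onto the deck and less of the push reaches the stop, so ease off vertical force.
- mat: Grey fixed mat, 250 (x) x 120 (y) x 3 mm; origin under its centre on the table. The stick starts standing on it.
- collar: Bystander: black duct collar, 80 mm outside diameter, 45 mm high; origin under its centre.
- spanner: Bystander: steel spanner lying flat; origin at its underside.
- jar: Bystander: amber jar, 56 mm diameter, 70 mm high; origin under its centre.

How it is judged:
By the outcome, as a careful person would: the job done as asked, in the order asked, and still so for the second after the job is handed in, with the robot touching nothing.
It also fails if it takes over 72 s, if anything falls off the work surface, if the arm or the gripper's body presses on something with over 40 N, if the wrist force passes 120 N, or if a joint passes its speed limit or range.

## Working session

There is one attempt and no reset: what is moved stays moved. The work goes in short steps, each a Python script; the robot and the scene stay as the last script left them, time stands still between calls to the robot, and variables do not carry over. Pictures are saved under pics/ and viewed, and the job is handed in when it is done.

```bash
ls; mkdir -p pics; python3 - <<'E'
from workcell import *
import cv2,numpy as np
s=read_state();print({k:np.round(v,3) for k,v in s.items()},grip_point_offset)
for n in("side","top","wrist"):
    c=camera(n);cv2.imwrite(f"pics/{n}0.png",c["image"]);np.savez(f"pics/{n}0.npz",**c)
    print(n,c["fx"],c["fy"],c["cx"],c["cy"],c["dist_coeffs"],np.round(c["cam_to_world"],3).tolist())
print(read_state()["time"])
E
```

```text
pics
{'time': np.float64(0.0), 'qpos': array([-1.305,  0.522, -0.036,  1.6  ,  0.021,  1.021, -0.113]), 'qvel': array([ 0.   ,  0.   ,  0.   , -0.   ,  0.001, -0.   ,  0.   ]), 'joint_efforts': array([-1.0000e-03, -9.2711e+01,  1.9790e+00, -3.6993e+01,  1.8000e-02,
        8.0000e-03, -0.0000e+00]), 'eef_pos': array([205.852, 589.768, 230.714]), 'tool_rot': array([[ 0.33 ,  0.944, -0.   ],
       [ 0.944, -0.33 , -0.001],
       [-0.001,  0.   , -1.   ]]), 'ft_force': array([-0.154,  0.504, -0.928]), 'torque': array([-0.015, -0.008,  0.001]), 'finger_gap': np.float64(85.475)} -18.700000000000003
side 501.3597077874495 501.3597077874495 319.85398829801267 198.96184728577555 [-0.01854204  0.          0.          0.          0.        ] [[0.744, 0.443, -0.5, -46.235], [-0.668, 0.49, -0.56, -784.22], [-0.003, 0.751, 0.661, 946.783], [0.0, 0.0, 0.0, 1.0]]
top 470.95277518902975 470.95277518902975 312.56765930910154 202.50515629012364 [-0.11602386  0.          0.          0.          0.        ] [[0.02, 0.987, -0.16, 409.211], [-1.0, 0.021, 0.002, -36.032], [0.005, 0.16, 0.987, 1167.59], [0.0, 0.0, 0.0, 1.0]]
wrist 294.05964597305694 294.05964597305694 320.2883792182031 201.04981326607393 [0.00164848 0.         0.         0.         0.        ] [[0.33, -0.911, -0.249, 142.143], [0.944, 0.318, 0.088, 610.817], [-0.001, -0.264, 0.964, 373.18], [0.0, 0.0, 0.0, 1.0]]
0.15
```

View pics/top0.png

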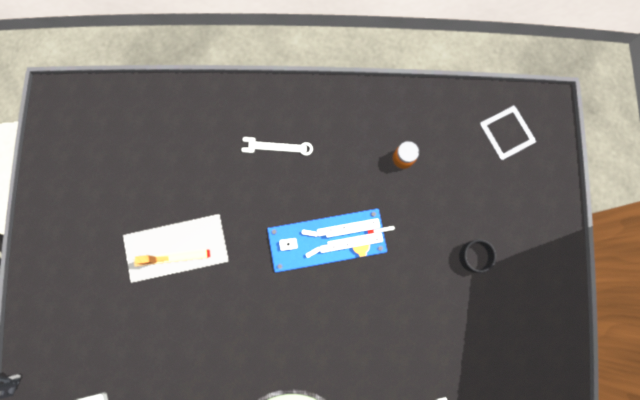

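View pics/side0.png

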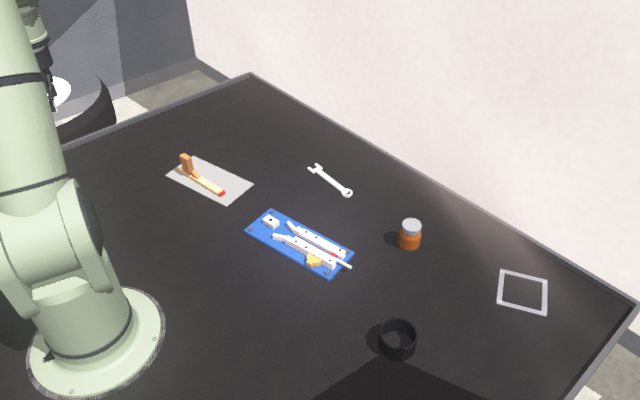

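View pics/wrist0.png

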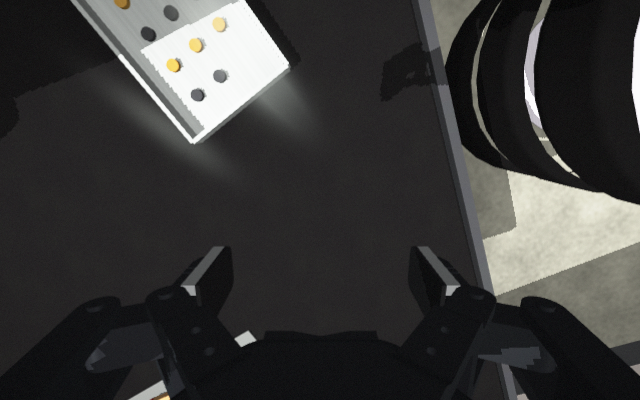

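The top view shows the mat with the stick at about (175,248), with its red tip at (208,254). The jig is at about (327,240), with the block at (288,244) and the stop at (370,232). Next I'll enlarge these areas.

```bash
python3 - <<'E'
import cv2
im=cv2.imread("pics/top0.png")
cv2.imwrite("pics/topjig.png",cv2.resize(im[200:280,260:405],None,fx=5.5,fy=5.5,interpolation=cv2.INTER_CUBIC))
cv2.imwrite("pics/topmat.png",cv2.resize(im[205:290,115:235],None,fx=6,fy=6,interpolation=cv2.INTER_CUBIC))
im=cv2.imread("pics/side0.png")
cv2.imwrite("pics/sidejig.png",cv2.resize(im[200:285,235:365],None,fx=6,fy=6,interpolation=cv2.INTER_CUBIC))
E
```

```text
(no output)
```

View pics/topjig.png

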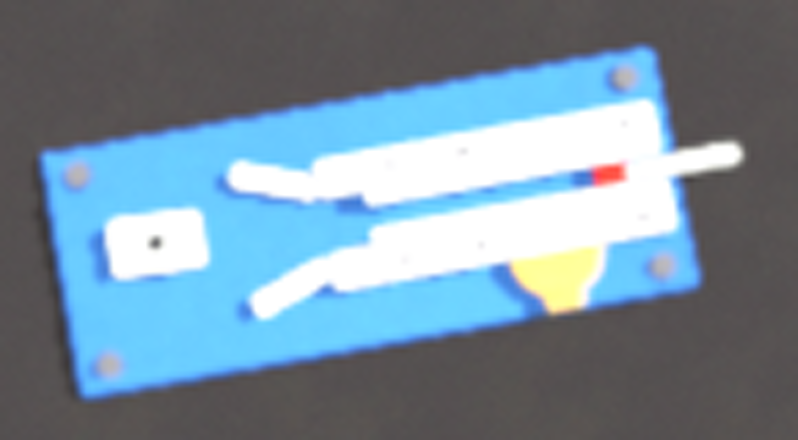

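View pics/topmat.png

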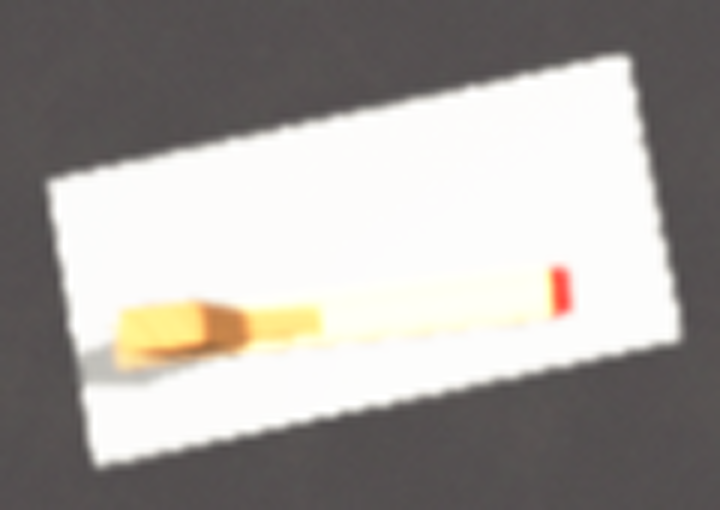

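View pics/sidejig.png

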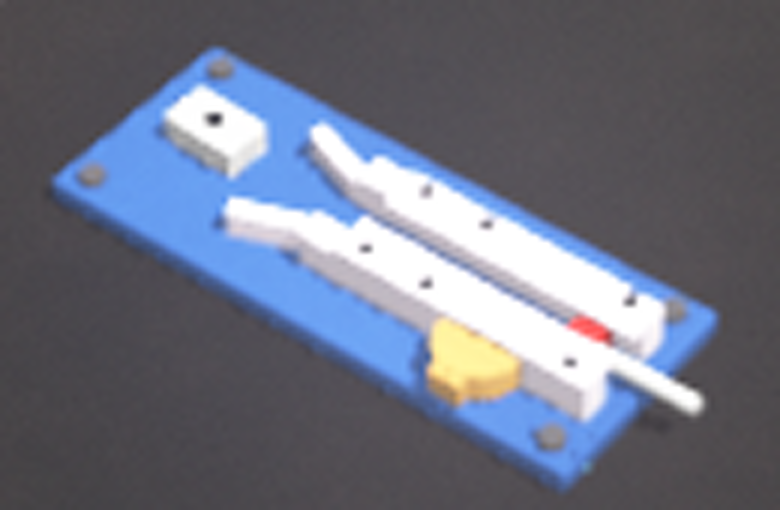

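```bash
cat > h.py <<'E'
import numpy as np,cv2
from scipy.optimize import least_squares
F=np.diag([1.,-1,-1])
def K(c): return np.array([[c["fx"],0,c["cx"]],[0,c["fy"],c["cy"]],[0,0,1.]])
def px2w(c,uv,z):
    M=c["cam_to_world"];n=cv2.undistortPoints(np.array(uv,float).reshape(-1,1,2),K(c),np.array(c["dist_coeffs"],float))[:,0]
    d=(M[:3,:3]@F@np.c_[n,np.ones(len(n))].T).T;o=M[:3,3]
    return o+d*((z-o[2])/d[:,2])[:,None]
def proj(c,P):
    M=c["cam_to_world"];R=(M[:3,:3]@F).T;t=-R@M[:3,3]
    return cv2.projectPoints(np.array(P,float).reshape(-1,1,3),cv2.Rodrigues(R)[0],t,K(c),np.array(c["dist_coeffs"],float))[0][:,0]
def crop(off,s,pts): return (np.array(pts,float)+.5)/s-.5+np.array(off)
def load(n): return dict(np.load(f"pics/{n}.npz"))
def rot(a): return np.array([[np.cos(a),-np.sin(a)],[np.sin(a),np.cos(a)]])
def fit2(model,pts):
    m=np.array(model,float);p=np.array(pts)[:,:2];mc=m-m.mean(0);pc=p-p.mean(0)
    a=np.arctan2((mc[:,0]*pc[:,1]-mc[:,1]*pc[:,0]).sum(),(mc*pc).sum());t=p.mean(0)-rot(a)@m.mean(0)
    return t,a,(p-(m@rot(a).T+t))
E
python3 - <<'E'
from h import *
np.set_printoptions(precision=2,suppress=True)
t=load("top0");s=load("side0")
jm=[(-140,55),(140,55),(140,-55),(-140,-55)]
ct=crop((260,200),5.5,[(42,152),(653,47),(702,287),(82,399)])
cs=crop((235,200),6,[(216,46),(717,317),(565,484),(53,182)])
for n,c,u in(("top",t,ct),("side",s,cs)):
    p=px2w(c,u,12);T,a,r=fit2(jm,p);print(n,T,np.degrees(a),"\n",r)
mm=[(-125,60),(125,60),(125,-60),(-125,-60)]
p=px2w(t,crop((115,205),6,[(48,182),(628,55),(683,341),(96,467)]),3);print("mat",fit2(mm,p))
# stick post top (73 high): depth check
tip=px2w(t,crop((115,205),6,[(571,267),(571,313),(323,306),(323,338)]),13);print("tip/bladecorners",tip)
post=px2w(t,crop((115,205),6,[(118,308),(200,303),(207,344),(117,352)]),73);print("post",post,post.mean(0))
b=px2w(t,crop((260,200),5.5,[(105,220),(205,208),(210,268),(113,279),(155,242)]),28);print("block",b,b[:4].mean(0))
b=px2w(s,crop((235,200),6,[(213,119)]),28);print("block hole side",b)
for uv in[(288,244),(145,260),(200,254),(330,260)]: print(uv,t["range_z"][uv[1],uv[0]])
for uv in[(271,219)]: print(uv,s["range_z"][uv[1],uv[0]])
E
```

```text
top [505.18 -75.88] -78.81842484715199 
 [[ 0.84  0.08]
 [-0.    0.3 ]
 [-0.07 -0.36]
 [-0.76 -0.02]]
side [508.44 -75.2 ] -79.08629623902026 
 [[ 0.22  1.01]
 [-0.34  0.96]
 [-0.36 -1.37]
 [ 0.48 -0.59]]
mat (array([476.22, 302.4 ]), np.float64(-1.3316770098057578), array([[ 0.52,  1.03],
       [ 0.83, -0.46],
       [-0.68, -0.62],
       [-0.67,  0.05]]))
tip/bladecorners [[475.48 211.94  13.  ]
 [456.7  211.    13.  ]
 [456.69 314.3   13.  ]
 [443.6  313.5   13.  ]]
post [[450.96 378.27  73.  ]
 [453.93 345.33  73.  ]
 [438.07 341.45  73.  ]
 [433.8  377.46  73.  ]] [444.19 360.63  73.  ]
block [[501.63  41.89  28.  ]
 [507.89  -2.03  28.  ]
 [481.53  -4.89  28.  ]
 [475.76  37.58  28.  ]
 [492.43  19.59  28.  ]] [491.7   18.14  28.  ]
block hole side [[495.82  21.84  28.  ]]
(288, 244) 1137.313
(145, 260) 1089.0613
(200, 254) 1148.6636
(330, 260) 1147.8539
(271, 219) 1327.1508
```

```bash
cat >> h.py <<'E'
def ori(yaw): # stick yaw -> tool frame, x = stick y axis, z down
    x=np.array([-np.sin(yaw),np.cos(yaw),0]);z=np.array([0,0,-1.]);return np.c_[x,np.cross(z,x),z]
E
python3 - <<'E'
from h import *
from workcell import *
np.set_printoptions(precision=3,suppress=True)
y=np.radians(-81.7)
print(inverse_kinematics([444,361,150],ori(y)),inverse_kinematics([486,23,32],ori(np.radians(-78.9))))
movep([444,361,200],ori(y))
st=read_state();print(st["time"],st["eef_pos"],st["qpos"],st["ft_force"])
for n in("wrist","side"):
  c=camera(n);cv2.imwrite(f"pics/{n}1.png",c["image"]);np.savez(f"pics/{n}1.npz",**c)
  if n=="side": cv2.imwrite("pics/side1c.png",cv2.resize(c["image"][140:215,155:265],None,fx=7,fy=7,interpolation=cv2.INTER_CUBIC))
E
```

```text
[-0.95   0.551  0.23   1.826 -0.17   0.783 -0.487] [-0.335  0.657  0.222  2.103 -0.34   0.415  0.349]
1.4083 [443.05  362.574 200.012] [-0.971  0.487  0.255  1.785 -0.153  0.889 -0.5  ] [-0.938  0.136 -0.236]
```

View pics/wrist1.png

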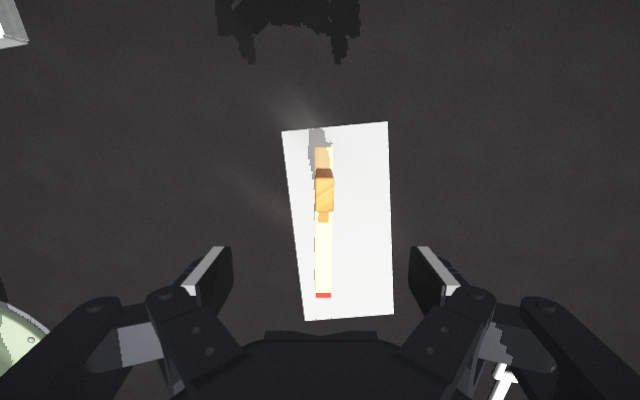

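View pics/side1c.png

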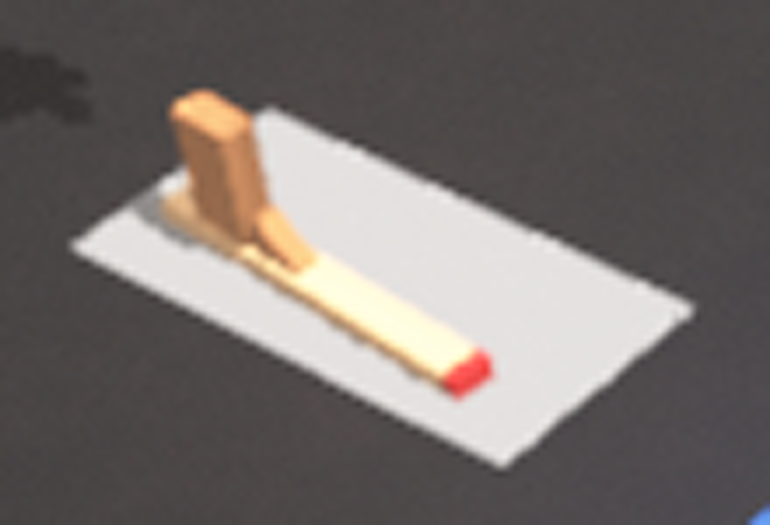

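The wrist view shows the stick standing on the mat, with the post top at about (324,195) and the red tip at (323,295). I'll triangulate the post.

```bash
python3 - <<'E'
from h import *
import cv2
np.set_printoptions(precision=2,suppress=True)
w=load("wrist1");s=load("side1")
im=cv2.imread("pics/wrist1.png");cv2.imwrite("pics/w1c.png",cv2.resize(im[140:310,270:400],None,fx=4,fy=4,interpolation=cv2.INTER_CUBIC))
print(px2w(w,[(324.3,195)],73),px2w(w,[(323,298)],13),w["range_z"][195,324],w["range_z"][285,323])
print(px2w(s,crop((155,140),7,[(211,108)]),73),px2w(s,crop((155,140),7,[(455,372),(488,352)]),13))
print(px2w(w,[(282,131),(387,122),(394,314),(305,321)],3))
E
```

```text
[[446.21 361.11  73.  ]] [[468.09 212.23  13.  ]] 278.04138 370.01788
[[450.52 368.05  73.  ]] [[464.93 219.89  13.  ]
 [482.07 221.43  13.  ]]
[[391.58 410.14   3.  ]
 [506.22 437.11   3.  ]
 [566.64 195.65   3.  ]
 [450.5  167.29   3.  ]]
```

View pics/w1c.png

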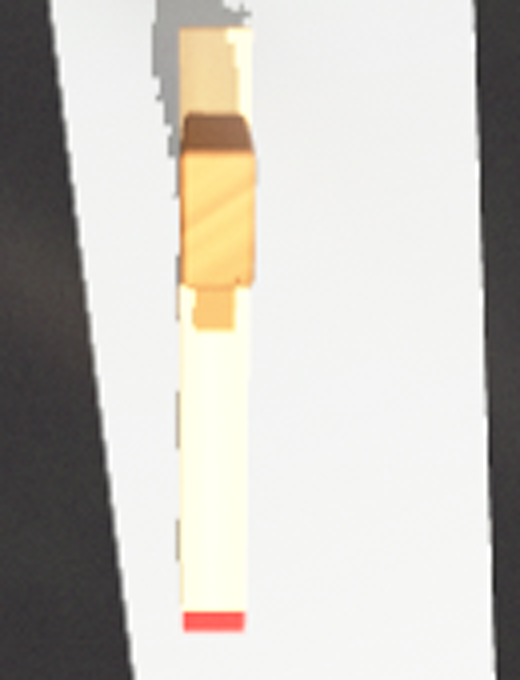

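```bash
python3 - <<'E'
from h import *
from workcell import *
np.set_printoptions(precision=3,suppress=True)
y=np.radians(-81.65);R=ori(y)
movel([445.5,361,120],R,max_speed=200)
hit=movel([445.5,361,21],max_speed=90,guard=8)
st=read_state();print(hit,st["time"],st["eef_pos"],st["ft_force"])
clamp()
st=read_state();print(st["time"],st["eef_pos"],st["ft_force"],st["finger_gap"])
movel([445.5,361,61],max_speed=100)
st=read_state();print(st["time"],st["eef_pos"],st["ft_force"],st["torque"],st["finger_gap"])
c=camera("wrist");cv2.imwrite("pics/wrist2.png",c["image"]);np.savez("pics/wrist2.npz",**c)
E
```

```text
False 3.3083 [445.745 361.214  21.516] [ 0.256 -0.233  0.173]
3.9333 [445.578 361.07   21.103] [-1.274  0.212  3.14 ] 17.1938042700479
4.4833 [445.377 361.096  60.974] [-0.377  0.006 -2.001] [-0.032 -0.015  0.004] 17.324903013117403
```

View pics/wrist2.png

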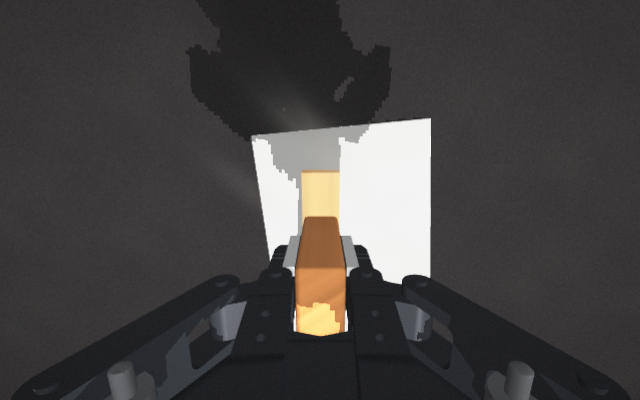

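```bash
cat >> h.py <<'E'
JT=np.array([505.2,-75.9]);JA=np.radians(-78.85)
def J(x,y): return JT+rot(JA)@np.array([x,y],float)
def toJ(p): return rot(-JA)@(np.array(p)[:2]-JT)
def tcp(tx,ty,under,yaw=None): # tip jig xy, underside height -> TCP pos
    yaw=JA if yaw is None else yaw
    g=J(tx,ty)-150*np.array([np.cos(yaw),np.sin(yaw)]);return [*g,under+18]
E
python3 - <<'E'
from h import *
from workcell import *
np.set_printoptions(precision=3,suppress=True)
p=tcp(-135,4,50);print(p,toJ([491.7,18.9]))
movel([445.5,361,80],max_speed=150)
movel(p,ori(JA),max_speed=150)
wait(.3)
st=read_state();print(st["time"],st["eef_pos"],st["ft_force"],st["torque"],st["finger_gap"])
for n in("top","side"):
  c=camera(n);cv2.imwrite(f"pics/{n}3.png",c["image"]);np.savez(f"pics/{n}3.npz",**c);im=c["image"]
  a=im[195:285,190:400] if n=="top" else im[150:290,190:370]
  cv2.imwrite(f"pics/{n}3c.png",cv2.resize(a,None,fx=3.8,fy=3.8,interpolation=cv2.INTER_CUBIC))
E
```

```text
[np.float64(454.0117008688367), np.float64(204.49393365773548), 68] [-95.621   5.087]
6.3083 [453.913 204.85   67.972] [ 0.065 -1.656 -0.847] [-0.032 -0.001 -0.015] 17.61919072098287
```

View pics/top3c.png

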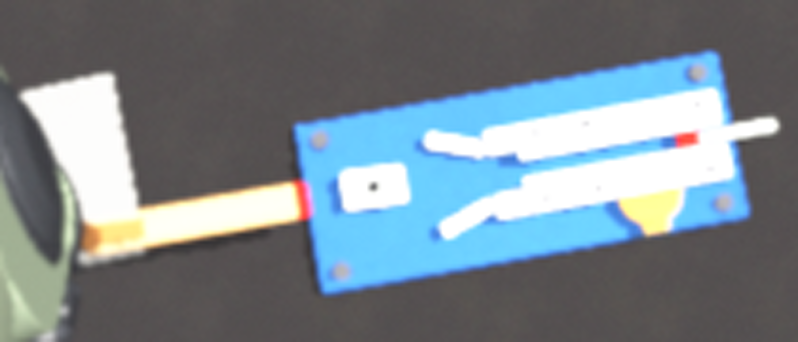

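View pics/side3c.png

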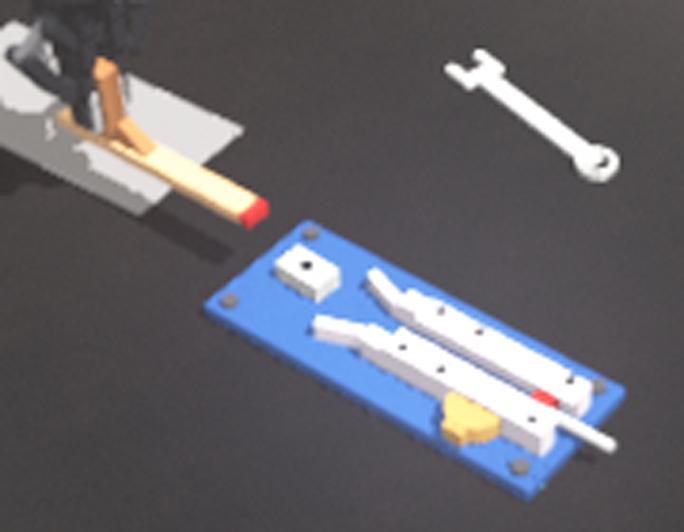

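```bash
python3 - <<'E'
from h import *
im=cv2.imread("pics/top3.png")
cv2.imwrite("pics/t3tip.png",cv2.resize(im[228:268,200:305],None,fx=7.5,fy=7.5,interpolation=cv2.INTER_CUBIC))
cv2.imwrite("pics/t3jig.png",cv2.resize(im[205:262,290:398],None,fx=7.4,fy=7.4,interpolation=cv2.INTER_CUBIC))
E
```

```text
(no output)
```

View pics/t3tip.png

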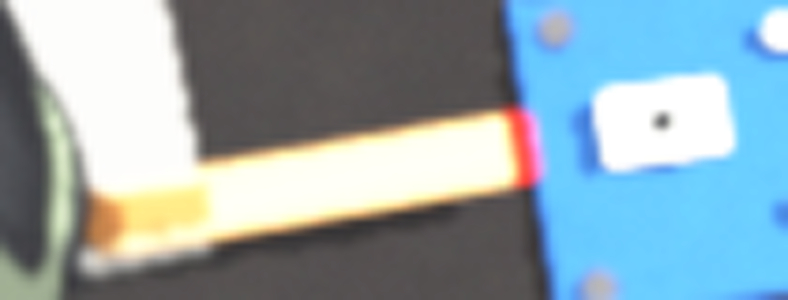

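View pics/t3jig.png

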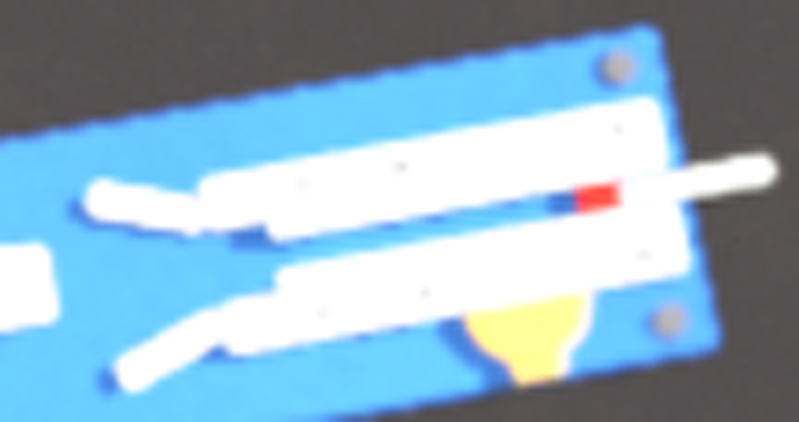

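```bash
python3 - <<'E'
from h import *
np.set_printoptions(precision=2,suppress=True)
t=load("top3")
u=crop((200,228),7.5,[(538,112),(542,182),(210,161),(515,109),(215,240),(519,187)])
for p in px2w(t,u,60): print("tip/blade",p,toJ(p))
u=crop((290,205),7.4,[(270,240),(575,186),(278,266),(560,217)])
for p in px2w(t,u,33.5): print("slot",p,toJ(p))
u=crop((290,205),7.4,[(572,190),(578,213)])
for p in px2w(t,u,28): print("stop",p,toJ(p))
# rail outer edges & screws
u=crop((290,205),7.4,[(202,176),(660,98),(233,355),(690,272)])
for p in px2w(t,u,33.5): print("rail outer",p,toJ(p))
u=crop((200,228),7.5,[(593,90),(730,73),(737,153),(607,171),(661,121)])
for p in px2w(t,u,28): print("block",p,toJ(p))
E
```

```text
tip/blade [491.79  56.87  60.  ] [-132.86   12.52]
tip/blade [469.9   54.91  60.  ] [-135.16   -9.33]
tip/blade [473.97 159.54  60.  ] [-237.03   14.89]
tip/blade [492.57  64.13  60.  ] [-139.83   14.69]
tip/blade [449.32 156.86  60.  ] [-239.17   -9.82]
tip/blade [468.18  62.06  60.  ] [-142.52   -9.65]
slot [509.88 -72.58  33.5 ] [-2.35  5.23]
slot [ 529.57 -172.21   33.5 ] [99.21  5.28]
slot [501.44 -75.33  33.5 ] [-1.29 -3.57]
slot [ 519.29 -167.32   33.5 ] [92.42 -3.86]
stop [ 528.81 -171.89   28.  ] [98.74  4.6 ]
stop [ 521.26 -173.89   28.  ] [99.25 -3.2 ]
rail outer [530.39 -50.01  33.5 ] [-20.53  29.72]
rail outer [ 559.19 -200.2    33.5 ] [132.39  28.93]
rail outer [472.21 -61.19  33.5 ] [-20.82 -29.52]
rail outer [ 502.06 -210.04   33.5 ] [131.   -29.02]
block [501.69  42.01  28.  ] [-116.36   19.36]
block [508.16  -2.11  28.  ] [-71.83  17.17]
block [482.38  -5.01  28.  ] [-73.96  -8.68]
block [475.67  36.7   28.  ] [-116.19   -7.2 ]
block [492.16  19.76  28.  ] [-96.37   5.7 ]
```

Held stick relative to jig in the top view: yaw agrees. The lateral offset from camera frame to arm frame is about 1.5 mm, so I'll command y of about +1.8 for the channel centre. Next I'll lower the stick and begin the push.

```bash
cat >> h.py <<'E'
def fr(n=6):
    from workcell import read_state,wait
    a=[]
    for i in range(n):
        a.append(read_state()["ft_force"]);wait(0.02)
    f=np.mean(a,0);return np.r_[rot(-JA)@f[:2],f[2]]
def rep(tag=""):
    from workcell import read_state
    f=fr();s=read_state();e=s["eef_pos"];t=toJ(e[:2]+150*np.array([np.cos(JA),np.sin(JA)]))
    print(tag,"t%.2f tip"%s["time"],np.round(t,2),"z%.2f"%e[2],"F(jig)",np.round(f,2),"gap%.1f"%s["finger_gap"]);return f
E
python3 - <<'E'
from h import *
from workcell import *
rep("hover")
print(movel(tcp(-135,6.5,40),ori(JA),max_speed=60))
print(movel(tcp(-135,6.5,16),max_speed=50,guard=6));rep("down")
print(movel(tcp(-120,6.5,16),max_speed=40,guard=6));rep("near")
print(movel(tcp(-105,5.5,16),max_speed=25,guard=8));rep("push")
c=camera("top");np.savez("pics/top4.npz",**c);cv2.imwrite("pics/top4c.png",cv2.resize(c["image"][205:285,245:395],None,fx=5.3,fy=5.3,interpolation=cv2.INTER_CUBIC))
c=camera("side");np.savez("pics/side4.npz",**c);cv2.imwrite("pics/side4c.png",cv2.resize(c["image"][180:290,215:365],None,fx=5.3,fy=5.3,interpolation=cv2.INTER_CUBIC))
E
```

```text
hover t6.51 tip [-135.06    4.  ] z67.99 F(jig) [-0.15  0.27 -0.61] gap17.2
False
False
down t7.57 tip [-135.03    6.64] z34.19 F(jig) [-0.66  0.32 -1.06] gap17.1
False
near t8.19 tip [-120.14    6.56] z34.02 F(jig) [-0.17  0.   -0.99] gap17.4
False
push t9.04 tip [-105.14    5.54] z34.00 F(jig) [ 0.23 -0.09 -0.97] gap17.1
```

View pics/top4c.png

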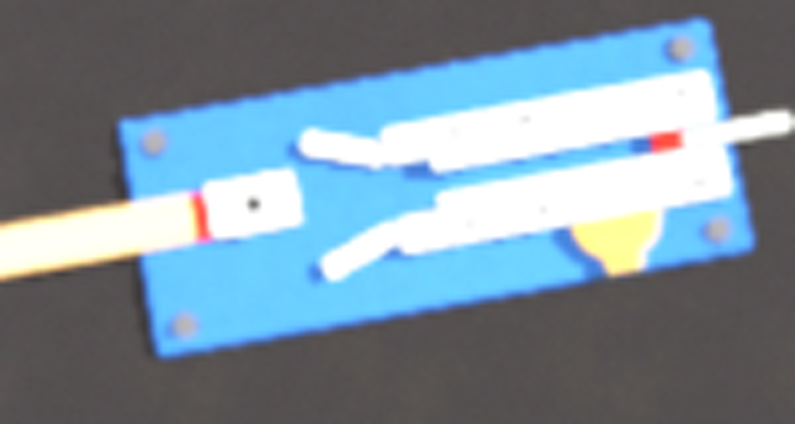

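View pics/side4c.png

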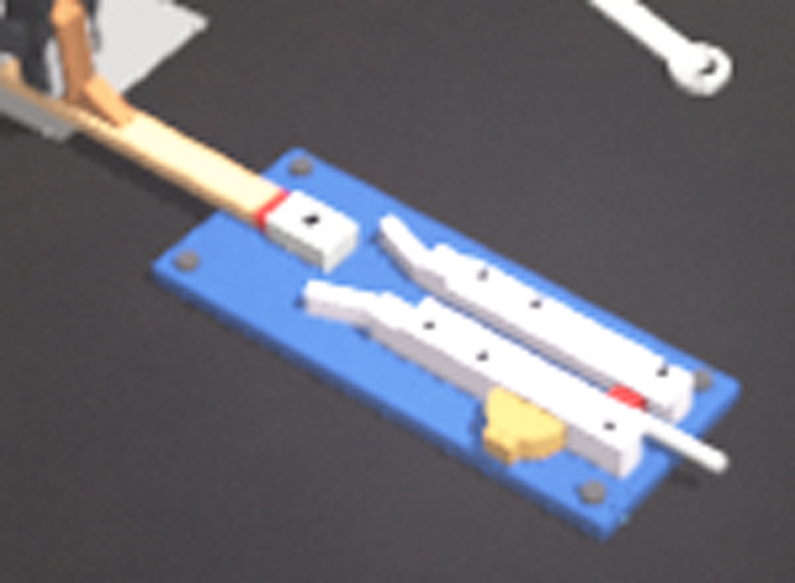

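The block sits flush on the tip face and is aligned. I'll push on towards the mouth.

```bash
python3 - <<'E'
from h import *
from workcell import *
print(movel(tcp(-68,1.8,16),max_speed=30,guard=7));rep("a")
c=camera("top");np.savez("pics/top5.npz",**c);cv2.imwrite("pics/top5c.png",cv2.resize(c["image"][205:285,245:395],None,fx=5.3,fy=5.3,interpolation=cv2.INTER_CUBIC))
print(movel(tcp(-50,1.8,16),max_speed=25,guard=7));rep("b")
print(movel(tcp(-30,1.8,16),max_speed=25,guard=7));rep("c")
c=camera("top");np.savez("pics/top6.npz",**c);cv2.imwrite("pics/top6c.png",cv2.resize(c["image"][205:285,245:395],None,fx=5.3,fy=5.3,interpolation=cv2.INTER_CUBIC))
E
```

```text
False
a t10.63 tip [-68.13   1.81] z33.99 F(jig) [ 0.1  -0.18 -0.8 ] gap17.4
False
b t11.65 tip [-50.12   1.82] z34.01 F(jig) [-0.08 -0.27 -0.73] gap17.2
False
c t12.70 tip [-30.13   1.82] z34.00 F(jig) [ 0.04  0.24 -0.98] gap17.4
```

View pics/top5c.png

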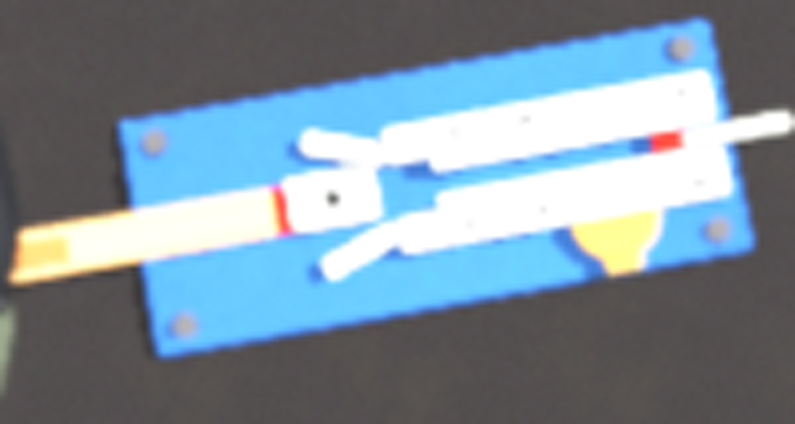

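View pics/top6c.png

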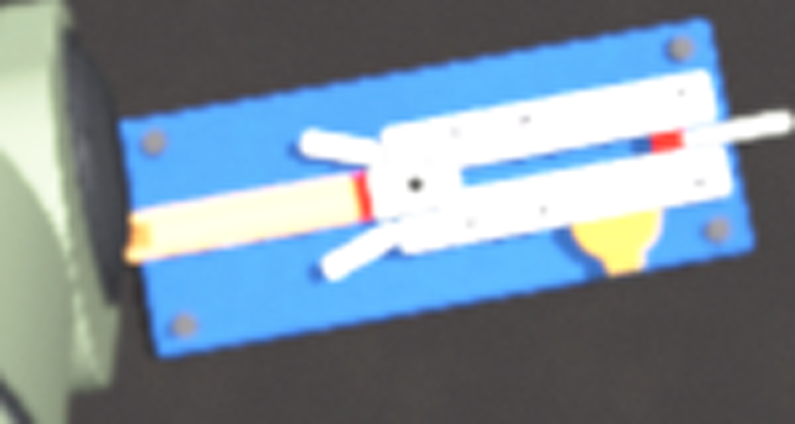

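The block is in the channel. Next I'll advance to just before the shoe and then continue slowly.

```bash
python3 - <<'E'
from h import *
from workcell import *
for x,v in((-8,25),(18,25),(24,12),(28,10),(32,10),(36,10),(40,10)):
    h=movel(tcp(x,1.8,16),max_speed=v,guard=7);rep(f"{x} {h}")
    if h: break
E
```

```text
-8 False t13.88 tip [-8.16  1.78] z33.99 F(jig) [-0.28  0.11 -0.78] gap17.2
18 False t15.18 tip [17.89  1.78] z33.99 F(jig) [-0.08 -0.19 -0.95] gap17.3
24 False t15.93 tip [23.99  1.79] z33.99 F(jig) [ 0.03 -0.4  -0.79] gap17.5
28 False t16.57 tip [28.03  1.8 ] z34.01 F(jig) [-0.09  0.46 -1.13] gap17.4
32 False t17.23 tip [32.06  1.76] z33.99 F(jig) [-0.73  0.24 -0.46] gap17.2
36 False t17.88 tip [36.2   1.71] z33.98 F(jig) [-1.15  0.6  -0.74] gap17.7
40 False t18.52 tip [40.17  1.72] z33.98 F(jig) [-0.8  -0.11 -0.76] gap17.2
```

```bash
python3 - <<'E'
from h import *
from workcell import *
h=False;x=40
while not h and x<64:
    x+=3;h=movel(tcp(x,1.8,16),max_speed=5,guard=5)
    s=read_state();e=s["eef_pos"];f=rot(-JA)@s["ft_force"][:2]
    t=toJ(e[:2]+150*np.array([np.cos(JA),np.sin(JA)]));print(x,h,round(float(s["time"]),2),np.round(t,2),np.round(f,2),np.round(s["ft_force"][2],2))
rep("end")
E
```

```text
43 False 19.27 [43.08  1.81] [-1.85  0.19] -0.17
46 False 20.02 [46.16  1.78] [-2.84  1.46] -0.25
49 False 20.77 [49.11  1.82] [-1.1  -0.02] -0.84
52 False 21.52 [52.13  1.77] [-1.75  0.91] -0.84
55 False 22.27 [55.11  1.78] [-2.13  0.1 ] -1.13
58 False 23.02 [58.12  1.83] [-1.75  1.06] -0.11
61 False 23.77 [61.12  1.82] [-1.84  0.33] -0.7
64 True 24.2 [62.38  1.55] [-0.29  0.29] -0.17
end t24.30 tip [62.35  1.47] z33.67 F(jig) [-0.23 -0.03 -1.01] gap17.3
```

```bash
python3 - <<'E'
from h import *
from workcell import *
c=camera("top");np.savez("pics/top7.npz",**c);cv2.imwrite("pics/top7c.png",cv2.resize(c["image"][205:285,245:395],None,fx=5.3,fy=5.3,interpolation=cv2.INTER_CUBIC))
c=camera("side");np.savez("pics/side7.npz",**c);cv2.imwrite("pics/side7c.png",cv2.resize(c["image"][180:290,215:365],None,fx=5.3,fy=5.3,interpolation=cv2.INTER_CUBIC))
rep()
E
```

```text
t24.50 tip [62.11  1.47] z33.61 F(jig) [ 0.04  0.17 -0.52] gap17.6
```

View pics/top7c.png

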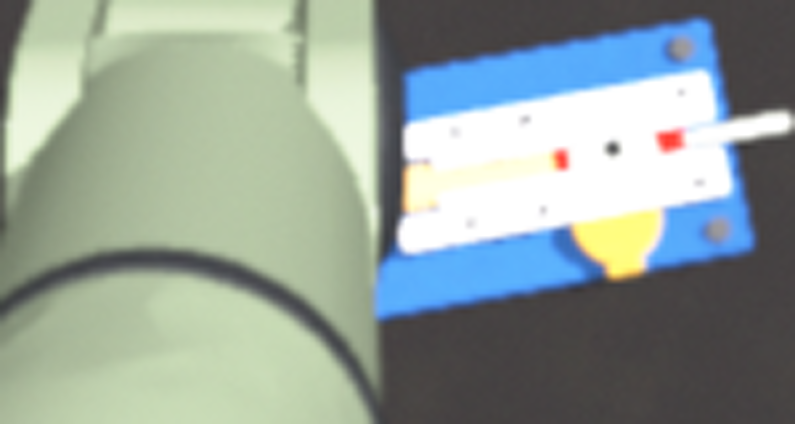

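View pics/side7c.png

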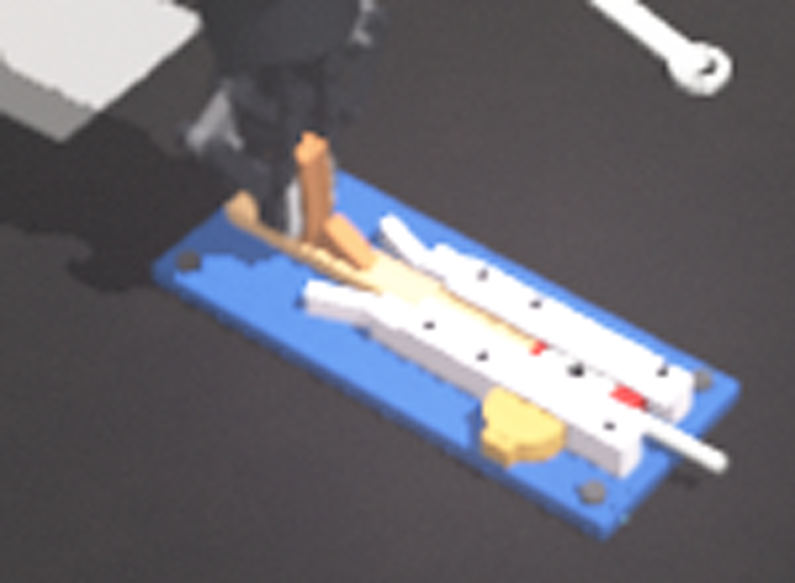

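```bash
python3 - <<'E'
from h import *
t=load("top7")
for z,p in((28,(613,149)),(33.5-8.5,(568,160)),(28,(659,142)),(28,(682,140))):
    print(p,np.round(toJ(px2w(t,crop((245,205),5.3,[p]),z)[0]),2))
im=t["image"][215:250,340:385];cv2.imwrite("pics/z7.png",cv2.resize(im,None,fx=16,fy=16,interpolation=cv2.INTER_CUBIC))
t=load("top0");im=t["image"][215:250,340:385];cv2.imwrite("pics/z0.png",cv2.resize(im,None,fx=16,fy=16,interpolation=cv2.INTER_CUBIC))
E
```

```text
(613, 149) [81.71  1.5 ]
(568, 160) [60.71  0.36]
(659, 142) [103.19   0.98]
(682, 140) [1.1381e+02 3.0000e-02]
```

View pics/z7.png

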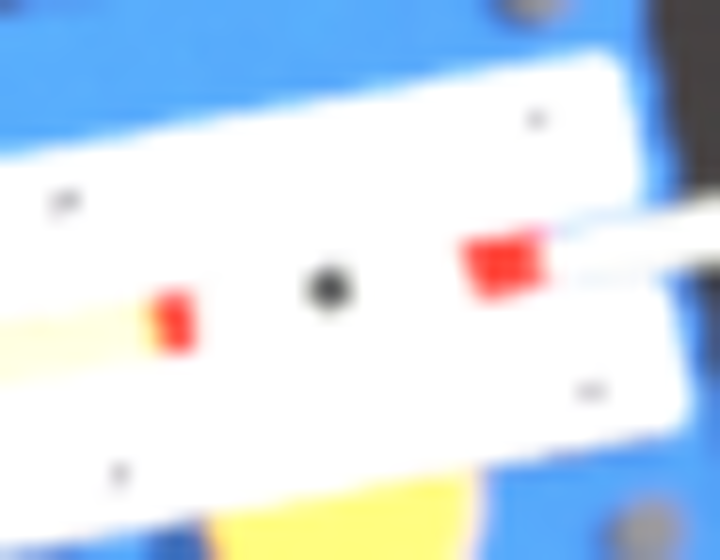

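View pics/z0.png

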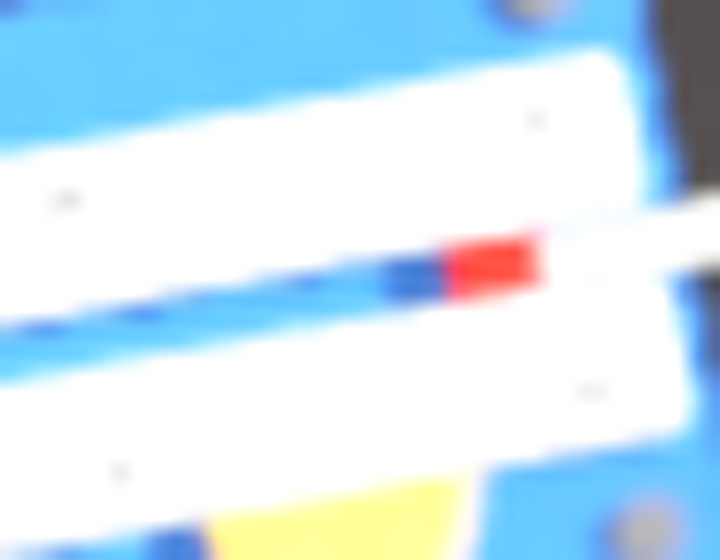

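The block has met the stop: the hole is at jig x≈81.7, so its front is at ≈101.7 and the red face at ≈101. Guard triggered and the arm eased off. I'll lean in small steps now.

```bash
cat >> h.py <<'E'
def q(n=5):
    from workcell import read_state,wait
    a=[]
    for i in range(n):
        s=read_state();a.append(np.r_[rot(-JA)@s["ft_force"][:2],s["ft_force"][2]])
        wait(0.01)
    e=s["eef_pos"];return np.mean(a,0),toJ(e[:2]+150*np.array([np.cos(JA),np.sin(JA)])),e[2],s["time"]
E
python3 - <<'E'
from h import *
from workcell import *
np.set_printoptions(precision=2,suppress=True)
x=62.0
f,t,z,T=q();print("base",f,t,z,T)
while x<65:
    x+=.2
    h=movel(tcp(x,1.5,16),max_speed=4,guard=5)
    f,t,z,T=q();print("%.2f"%x,h,f,t,"%.2f %.2f"%(z,T))
    if f[0]<-5 or h: break
E
```

```text
base [ 0.16 -0.09 -0.93] [62.07  1.53] 33.6478204045324 24.5333
62.20 False [ 0.08  0.01 -0.64] [62.22  1.5 ] 34.00 24.82
62.40 False [ 0.32  0.15 -0.96] [62.39  1.51] 34.00 25.12
62.60 False [-1.63 -0.25 -0.13] [62.47  1.5 ] 34.00 25.41
62.80 False [-5.49 -0.15  0.65] [62.49  1.52] 34.01 25.70
```

```bash
python3 - <<'E'
from h import *
from workcell import *
np.set_printoptions(precision=2,suppress=True)
x=62.8;f=[0];n=0;u=16.0
while x<63.5:
    f,t,z,T=q();print("%.2f"%x,f,t,"%.2f %.2f"%(z,T))
    if f[0]<-11.2: break
    x+=float(np.clip((11.9+f[0])/25,.02,.12))
    if f[2]>0.3: u+=.03
    if movel(tcp(x,1.5,u),max_speed=3,guard=4): print("guard");break
for i in range(9):
    wait(.1);f,t,z,T=q(3);print("hold",f,t,"%.2f %.2f"%(z,T))
open("x.txt","w").write(f"{x} {u}")
E
```

```text
62.80 [-4.91 -0.23  0.75] [62.51  1.51] 34.00 25.74
62.92 [-5.95 -0.31  0.36] [62.5  1.5] 34.04 26.03
63.04 [-6.71 -0.36  0.75] [62.5  1.5] 34.05 26.32
63.16 [-7.67 -0.38  0.46] [62.53  1.51] 34.08 26.62
63.28 [-8.3  -0.38  1.15] [62.54  1.47] 34.11 26.91
63.40 [-9.48 -0.49  1.62] [62.54  1.5 ] 34.14 27.20
63.50 [-9.66 -0.53  0.92] [62.54  1.5 ] 34.16 27.49
hold [-10.09  -0.36   1.11] [62.55  1.51] 34.20 27.87
hold [-10.16  -0.81   1.17] [62.54  1.47] 34.19 27.99
hold [-10.22  -0.74   1.42] [62.58  1.51] 34.20 28.12
hold [-10.48  -0.13   1.02] [62.57  1.49] 34.20 28.24
hold [-10.19  -0.75   0.98] [62.57  1.5 ] 34.19 28.37
hold [-10.28  -0.56   1.6 ] [62.57  1.49] 34.20 28.49
hold [-10.12  -0.36   1.79] [62.57  1.51] 34.20 28.62
hold [-9.98 -0.3   1.63] [62.58  1.47] 34.19 28.74
hold [-9.98 -0.44  1.39] [62.56  1.48] 34.19 28.87
```

```bash
python3 - <<'E'
from h import *
from workcell import *
np.set_printoptions(precision=2,suppress=True)
x,u=map(float,open("x.txt").read().split())
f,t,z,T=q()
while f[0]>-11.6 and x<64.2:
    x+=.08
    movel(tcp(x,1.5,u),max_speed=3,guard=4);f,t,z,T=q();print("%.2f"%x,f,t,"%.2f %.2f"%(z,T))
for i in range(12):
    wait(.07);f,t,z,T=q(3);print("hold",f,"%.2f"%T)
open("x.txt","w").write(f"{x} {u}")
c=camera("top");np.savez("pics/top8.npz",**c);cv2.imwrite("pics/z8.png",cv2.resize(c["image"][215:250,340:385],None,fx=16,fy=16,interpolation=cv2.INTER_CUBIC))
c=camera("side");np.savez("pics/side8.npz",**c);cv2.imwrite("pics/side8c.png",cv2.resize(c["image"][180:290,215:365],None,fx=5.3,fy=5.3,interpolation=cv2.INTER_CUBIC))
E
```

```text
63.67 [-10.65  -0.57   1.28] [62.56  1.5 ] 34.21 29.20
63.75 [-11.26  -0.4    2.  ] [62.59  1.48] 34.20 29.49
63.83 [-12.09  -0.88   2.18] [62.59  1.5 ] 34.20 29.78
hold [-11.2   -0.7    1.84] 29.88
hold [-11.68  -0.4    2.28] 29.97
hold [-11.88  -0.48   1.94] 30.06
hold [-11.09  -0.4    2.43] 30.15
hold [-11.49   0.13   2.01] 30.24
hold [-11.64  -0.46   1.99] 30.33
hold [-11.5   -0.45   1.97] 30.43
hold [-11.49  -0.58   1.75] 30.52
hold [-11.11  -0.52   2.36] 30.61
hold [-11.81  -0.84   1.79] 30.70
hold [-11.82  -1.01   2.1 ] 30.79
hold [-11.83  -0.32   1.3 ] 30.88
```

View pics/z8.png

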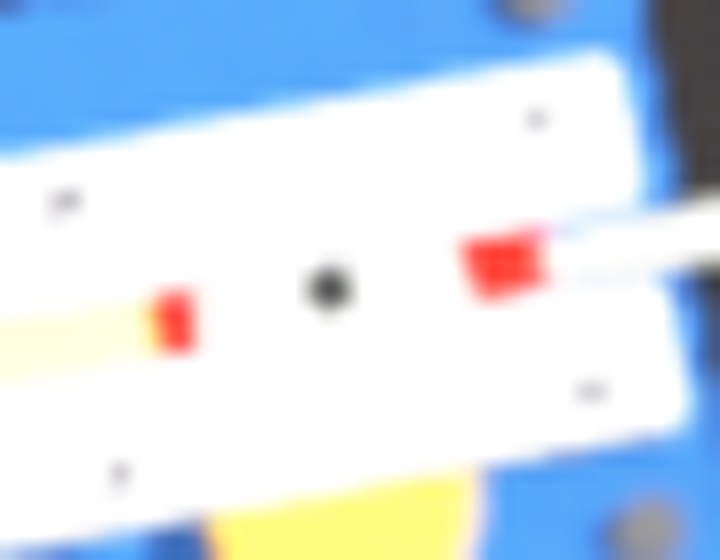

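View pics/side8c.png

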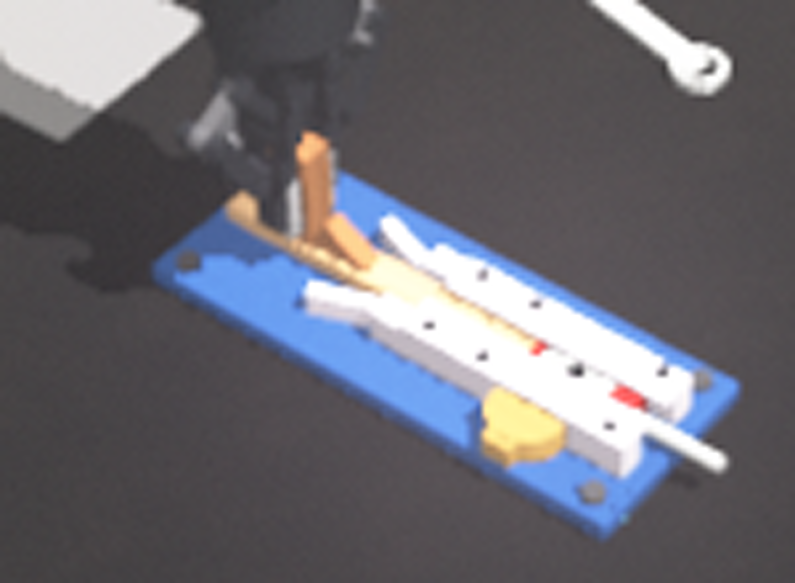

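The lean held for about 1 s at 11.1–11.9 N. The tip also bore down by about 2–3 N, so I'll ease that off and hold a further second nearer 12 N.

```bash
python3 - <<'E'
from h import *
from workcell import *
np.set_printoptions(precision=2,suppress=True)
x,u=map(float,open("x.txt").read().split())
for k in range(4):
    u+=.1
    movel(tcp(x,1.5,u),max_speed=3,guard=4);f,t,z,T=q();print("%.2f"%x,f,t,"%.2f %.2f"%(z,T))
    if f[2]<.2 or f[0]<-12.3: break
if f[0]>-11.6: x+=.04; movel(tcp(x,1.5,u),max_speed=3,guard=4)
for i in range(11):
    wait(.08);f,t,z,T=q(3);print("hold",f,"%.2f"%T)
    if f[0]<-12.6: break
open("x.txt","w").write(f"{x} {u}")
E
```

```text
63.83 [-11.28  -0.43   1.43] [62.61  1.49] 34.30 31.27
63.83 [-11.21  -0.55   1.06] [62.63  1.49] 34.38 31.57
63.83 [-10.8   -0.36   0.22] [62.63  1.5 ] 34.47 31.86
63.83 [-10.4   -0.14  -0.03] [62.65  1.47] 34.54 32.15
hold [-10.52  -0.35  -0.31] 32.51
hold [-11.06  -0.59   0.38] 32.62
hold [-11.6   -0.4   -0.05] 32.73
hold [-11.12  -0.07  -0.07] 32.83
hold [-10.52   0.09   0.23] 32.94
hold [-11.06  -0.5   -0.16] 33.05
hold [-10.53  -0.71   0.26] 33.16
hold [-10.75  -0.48  -0.07] 33.27
hold [-10.65  -0.72   0.38] 33.38
hold [-11.24   0.32  -0.34] 33.48
hold [-11.28   0.13   0.05] 33.59
```

```bash
python3 - <<'E'
from h import *
from workcell import *
np.set_printoptions(precision=2,suppress=True)
x,u=map(float,open("x.txt").read().split())
f,t,z,T=q(8)
for k in range(4):
    if f[0]<-11.7: break
    x+=.06;movel(tcp(x,1.5,u),max_speed=3,guard=4);f,t,z,T=q(6);print("%.2f"%x,f,t,"%.2f %.2f"%(z,T))
for i in range(11):
    wait(.08);f,t,z,T=q(3);print("hold",f,"%.2f"%T)
    if f[0]<-12.6: break
# withdraw
movel(tcp(60,1.6,16.2),max_speed=5);rep("off")
movel(tcp(-30,1.8,16),max_speed=60);rep("out")
movel(tcp(-135,1.8,16),max_speed=100)
movel(tcp(-135,1.8,60),max_speed=100);rep("up")
for n,a in(("top",(205,285,245,395)),("side",(180,290,215,365))):
  c=camera(n);np.savez(f"pics/{n}9.npz",**c);i=a;cv2.imwrite(f"pics/{n}9c.png",cv2.resize(c["image"][i[0]:i[1],i[2]:i[3]],None,fx=5.3,fy=5.3,interpolation=cv2.INTER_CUBIC))
E
```

```text
63.93 [-11.13  -0.19   0.4 ] [62.67  1.48] 34.54 33.96
63.99 [-12.09  -0.62   0.21] [62.67  1.48] 34.54 34.26
hold [-11.91   0.16   0.8 ] 34.37
hold [-11.63  -0.46   0.28] 34.48
hold [-12.15  -0.4    0.05] 34.58
hold [-11.85  -0.49   0.18] 34.69
hold [-11.49  -0.61   0.28] 34.80
hold [-11.78  -0.4    0.23] 34.91
hold [-11.98   0.25   0.18] 35.02
hold [-11.78   0.07  -0.08] 35.12
hold [-12.28  -0.48   0.37] 35.23
hold [-11.79  -0.6    0.53] 35.34
hold [-11.73  -0.62   0.49] 35.45
off t36.51 tip [60.04  1.59] z34.21 F(jig) [-0.26  0.21 -0.93] gap17.4
out t38.26 tip [-29.71   1.8 ] z34.00 F(jig) [ 0.14  0.01 -0.62] gap17.2
up t40.15 tip [-134.86    1.47] z77.43 F(jig) [ 0.12  0.02 -1.16] gap17.4
```

View pics/top9c.png

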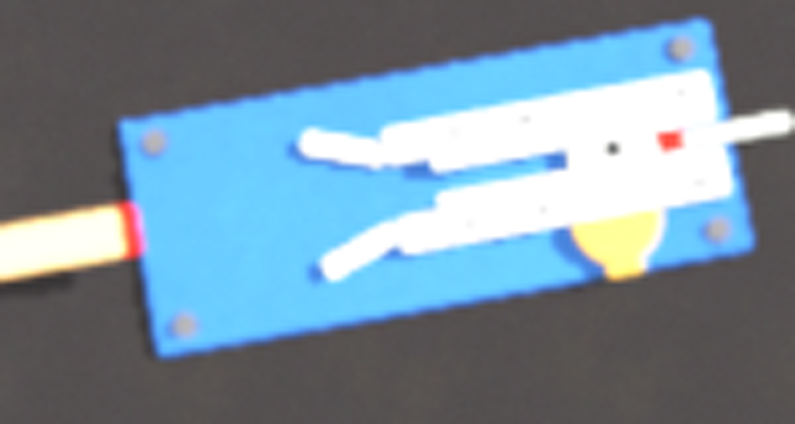

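View pics/side9c.png

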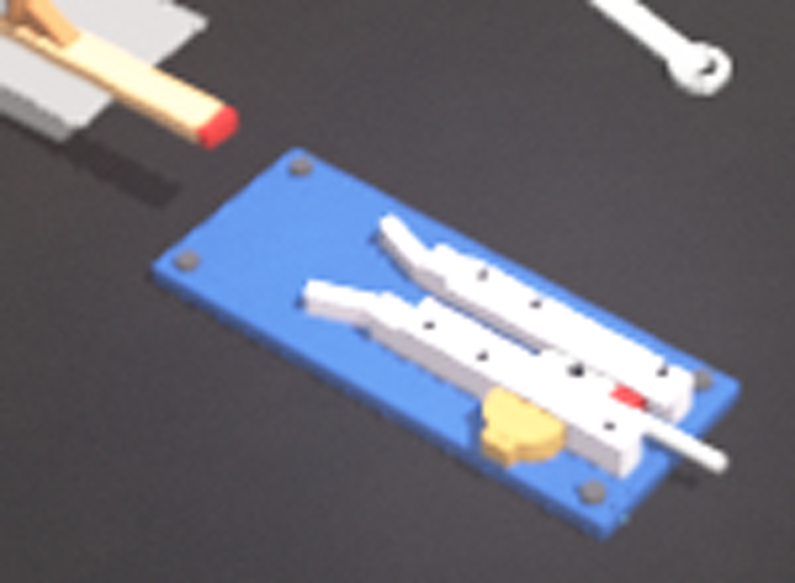

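The block stayed home, with the hole still at (613,149). Now I'll return the stick to the mat.

```bash
python3 - <<'E'
from h import *
from workcell import *
R=ori(np.radians(-81.65))
movel([445.5,361,80],R,max_speed=130)
movel([445.5,361,27],max_speed=80)
rep("pre")
h=movel([445.5,361,20.8],max_speed=10,guard=3);s=read_state();print(h,s["eef_pos"],s["ft_force"],s["time"])
wait(.2);f=fr();print(f)
for n,a in(("side",(120,220,150,270)),):
  c=camera(n);i=a;cv2.imwrite(f"pics/{n}10c.png",cv2.resize(c["image"][i[0]:i[1],i[2]:i[3]],None,fx=6,fy=6,interpolation=cv2.INTER_CUBIC))
E
```

```text
pre t42.52 tip [-290.37   26.21] z27.49 F(jig) [ 0.23  0.12 -0.85] gap17.4
True [445.45617117 361.0035626   21.09755918] [-1.35750937 -0.51930646  7.94088163] 43.0917
[ 0.13646343 -0.41560489  8.23818404]
```

View pics/side10c.png

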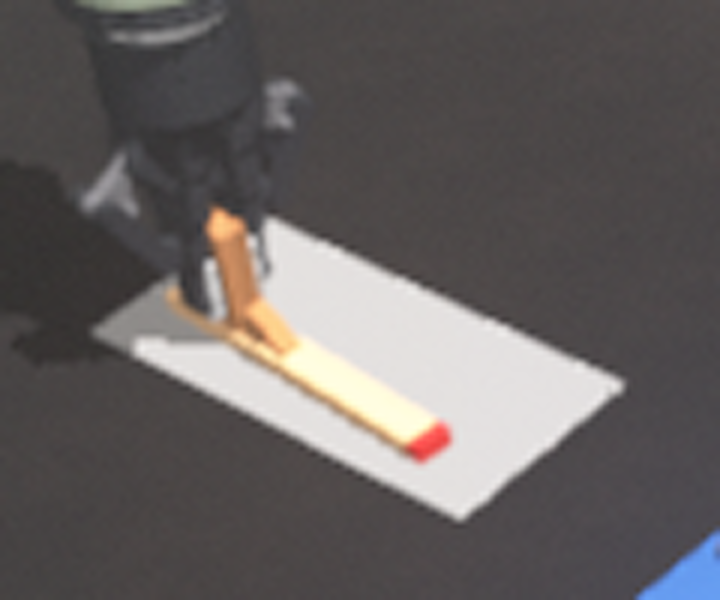

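Stick is seated on the mat at z≈21.1, the same height as when I grasped it. Next I'll release, retreat and check.

```bash
python3 - <<'E'
from h import *
from workcell import *
open_gripper();wait(.2)
movel([445.5,361,130],max_speed=80)
movel([445.5,361,230],max_speed=150);wait(.3)
s=read_state();print(s["time"],s["eef_pos"],s["finger_gap"],s["ft_force"])
for n,a in(("top",(195,295,110,400)),("side",(130,290,150,370))):
  c=camera(n);i=a;cv2.imwrite(f"pics/{n}11.png",c["image"]);cv2.imwrite(f"pics/{n}11c.png",cv2.resize(c["image"][i[0]:i[1],i[2]:i[3]],None,fx=2.75 if n=="top" else 3.6,fy=2.75 if n=="top" else 3.6,interpolation=cv2.INTER_CUBIC))
c=camera("wrist");cv2.imwrite("pics/wrist11.png",c["image"])
E
```

```text
46.9417 [445.36196903 360.86684754 229.46919481] 85.15657724279345 [-0.05566582  0.62202494 -0.21725615]
```

View pics/top11c.png

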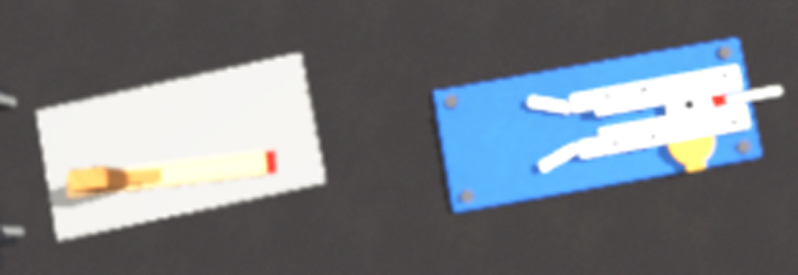

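View pics/side11c.png

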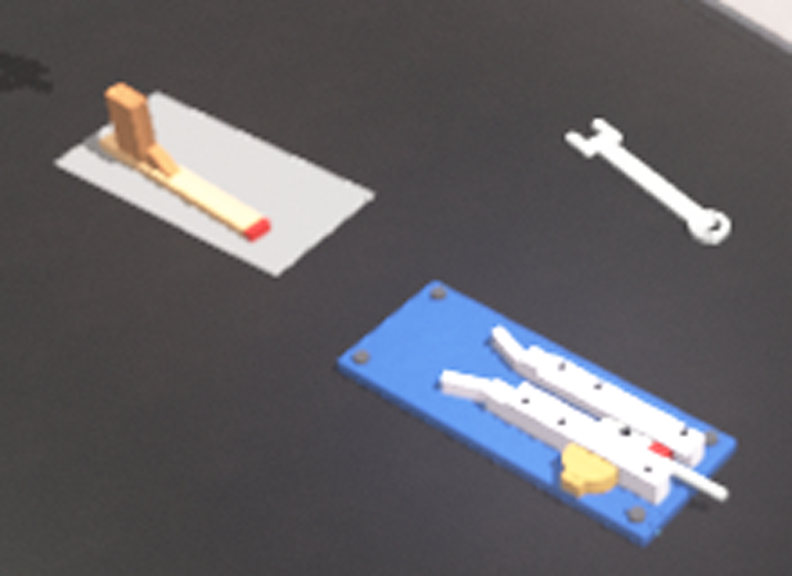

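View pics/wrist11.png

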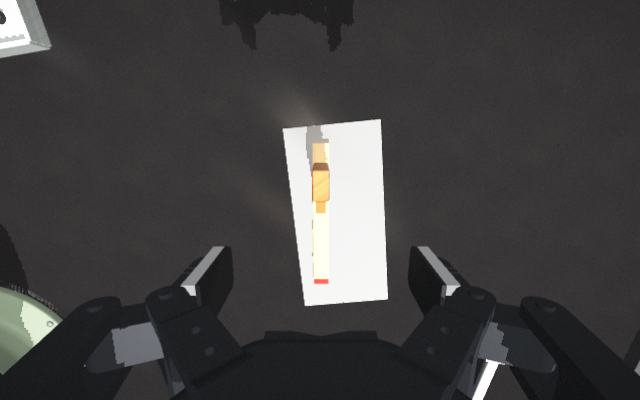

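```bash
python3 - <<'E'
from workcell import *
finish_job();print(read_state()["time"])
E
```

```text
the job is handed in; nothing more can be done
the job is handed in; nothing more can be done
```

The job is done and handed in at about 47 s: the block is home against the red stop and the stick is back upright on its mat, let go. I gripped the stick by its post and touched the block only with the tip, from the deck through the funnel and channel and past the shoe.

- **Contact with the stop:** I approached at about 5 mm/s with a 5 N guard, and the arm eased off when it tripped.
- **Lean on the stop:** I first held about 1 s at 11.1–11.9 N, but the tip was bearing down by 2–3 N. I eased that to about 1 N and held again, for about 1.2 s at 11.5–12.3 N. The highest averaged reading on the stick was about 12.3 N.
- **Final checks:** After the stick was drawn out, the block's hole was at the same pixel as during the lean, so it stayed home. The last pictures show the stick on the mat, the gripper open and clear, and the spanner unmoved. I did not check the collar and jar again; the arm never worked near them.

These did not agree:

- **Stop position:** The block met the stop about 120 mm past the mouth, where I had read 110 mm for the face. The red stop was already about there in the first picture, and its far edge did not move.
- **Shoe drag:** It read only about 1–3 N, a little under the 2–4 N given.
- **Side camera:** It disagreed with the top camera by 3–8 mm, so I relied on the top and wrist views and on force.

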